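# Switch on the desk air purifier and hold its recessed filter-reset button with a stylus

## Robot

A 7-joint arm with a two-finger parallel gripper is mounted at the origin on the work surface. World frame = base frame: x ahead of the robot, y to its left, z up, the work surface at z = 0. Lengths are in mm, angles in rad, forces in N, time in s.
With the tool pointing down it reaches from about 400 to 850 mm from the base axis. Payload 6.9 kg.
Tool frame: the origin (TCP) lies midway between the tips of the shut fingers; the grasp point (between the pads) lies 19 mm behind it; z points along the fingers, y is the direction in which the jaws open and shut (so a half turn about z gives the same grasp; the last joint's range is limited). The gripper opens to 85 mm and grips with 20 to 120 N. Pads are 22 mm wide; open, the fingers measure 114 mm over their backs; the gripper's body (76 mm by 85 mm) begins 54 mm behind the grasp point. The pads swing forward as they close: fully open they stand 13 mm farther back than shut.
Start: joints at [1.222, 0.507, -0.238, 1.5, 0.126, 1.149, -0.155], TCP at [273.96, -561.745, 231.275] pointing down, gripper open.
Joint ranges: [-3.08, 3.08], [-0.24, 2.05], [-1.43, 1.35], [0, 2.5], [-1.52, 4.66], [0.17, 1.96], [-2.89, 2.89]. Speed limits (rad/s): [2.39, 2.39, 3.14, 3.14, 3.14, 3.14, 3.14].

## Interface

Orientations are given as a unit quaternion [x, y, z, w].
In Python, from rig import arm gives the robot as it stands. The module is installed in compiled form; this text tells all that it offers.
- The arm moves only by the tool jog_arm, never from a script. Its argument "moves" is a list of rows, each an object of numbers: "dx", "dy", "dz": the shift along the tool's x, y, z in cm; "yaw": the turn about the tool's z in rad. In form: [{"dx": .., "dy": .., "dz": .., "yaw": ..}, ...]. A call has 1 to 12 rows; each row shifts and turns the pose as measured when the row begins, along the tool's axes as they then stand; what a row does not reach is not made up. A row lasts 1/8 s, in which the tool goes at most 62.5 mm and 10.7 degrees, less where a joint would pass 70% of its speed; a pose out of reach is approached as far as the arm can. A call with a gripper value outside its range is refused whole. "claw" is the closure in counts, from 0 (fully open) to 255 (shut), set as the call begins (left out, the last holds). The fingers move at their own pace and stop on an object; the grip force is fixed at half the most. Time passes only in rows, so rows that do not move let the fingers close. It gives the time, the measured TCP pose, the force and the opening at its end, in the units of the state.
- arm.read_state(): the state, without advancing time (a new reading comes with each control period).
- arm.grab_frame(name): name is "scene" or "top" or "wrist"; returns a dict with "img" (384x512x3 uint8, red, green, blue), "fov_y" (degrees; the focal length in pixels is half the picture's height over the tangent of half this angle, whatever the lens; pixels are square), "cx", "cy" (the principal point, pixels), "world_to_cam" (4x4, takes a point from world to camera coordinates); the wrist camera has in their place "mount" (4x4, takes a point from camera to tool coordinates, whose origin is the TCP and whose axes are the flange's). Camera axes: x right, y down, z forward; pixel columns grow to the right and rows downward; lengths in mm; the calibration is good to about 2 mm. A picture is of the moment at which its call begins: read the wrist's pose just before it. There is no depth.
- arm.close_job(): hands the job in, once; it reports no verdict.
The state is a dict: "t": time; "joints": joint angles; "dq": joint speeds; "joint_torque": joint torques, N m; "tool_pos": TCP position; "orientation": TCP orientation; "wrist_force": force on the tool from outside, world axes, zero at the start; "ft_torque": the same for the moment, N m; "grip_width": finger opening in mm.
Only numpy, scipy, OpenCV 4.12 (cv2) and the standard library are available. Lean on these libraries where they do the work, as an engineer would, in place of code of your own. Each camera call takes 0.05 s, during which the arm holds its last target.

## Task

The air purifier on the office desk has just had a new filter: turn its selector knob clockwise from off until it clicks over into the on position, then take the slim steel stylus out of the pen stand, put its needle tip down through the small round hole in the purifier's top and hold the recessed filter-reset button down with it for three seconds or more. Finish while still gripping the stylus and holding the button down, with the knob still at on, and leave everything else on the desk where it is.

Things in the scene. Friction and masses are not known exactly. Their poses are not given: they have to be found in the camera images.
- purifier: White desktop air purifier, a low box 200 (x) x 280 (y) x 110 mm high that stands firm and does not move. Origin: centre of its underside; z up, -x is its front. Its shell (rounded edges) is 92 mm high and carries a raised flat top panel, 176 x 256 mm, at z = 110 mm, with the knob on its +y end, a slatted air outlet in the middle and the reset hole on its -y end.
- knob_grip (a point): Centre of the top of the selector knob's bar grip, on the knob's vertical axis, 30 mm above the purifier's top panel (at -10, 92 mm in the purifier's frame). The knob is a round skirt 50 mm wide and 4 mm thick with an upright bar on it, 44 mm long x 14 mm wide x 26 mm high, all grey plastic. This frame turns with the knob: the bar lies along its x axis (the white pointer line is on its -x half), so the 14 mm width is along its y axis; z up.
- mode_knob (a joint): Angle of the selector knob in rad, growing clockwise as seen from above: 0 = off (bar along the purifier's x axis, pointer to the front), 1.047 (60 degrees) = on. A sprung detent holds it at either end against a stop: turning takes up to about 0.17 N m at first, less towards half way (0.52), and past half way it snaps on to the on stop by itself and stays there.
- reset_hole (a point): Centre of the mouth of the round reset hole, level with the purifier's top panel (at -35, -88 mm in the purifier's frame, 110 mm above the desk). The hole is 12 mm in diameter, vertical, its rim bevelled by 1.5 mm, with a thin grey ring 20 mm wide drawn around it. Axes as the purifier's.
- reset_button (a joint): Travel of the filter-reset button in m, 0 = up, 0.005 = fully down. It is a spring button 10.6 mm wide inside the reset hole, moving straight down; it starts to move at about 2.4 N and takes about 5.4 N fully down. It springs back when let go.
- reset_top (a point): Centre of the top face of the reset button: with the button up it lies 9 mm below the mouth of the hole, fully down 14 mm below.
- stylus: Slim steel stylus, 150 mm long, 35 g or so, standing upright, tip down, in one of the two sockets of the pen stand. Origin: the tip; its z axis runs up along the stylus. From the tip: a needle 4 mm thick for 18 mm, a cone to 30 mm, then a plain round barrel 12 mm thick up to 150 mm. In the stand its tip is 4 mm above the desk, its top 154 mm above the desk, so the upper 92 mm stand clear.
- stylus_top (a point): Centre of the top end of the stylus, 150 mm from its tip.
- pen_stand: Wooden pen stand, a fixed block 62 (x) x 116 (y) x 62 mm high with two upright sockets at y = +28 and -28 mm, 13.5 mm wide (each narrows to 6.5 mm for the lowest 14 mm). Origin: centre of its underside; z up. Either socket may hold the stylus; the marker stands in the other.
- marker: Capped felt marker in the other socket of the pen stand, 100 mm long, white with a fatter cap 17 mm wide; its top is 118 mm above the desk. Origin: its lower end. Bystander.
- old_filter: Used filter cartridge, 108 x 160 x 31 mm, pleated paper in a cardboard frame, lying in front of the purifier. Origin: centre of its underside. Bystander.
- note_pad: Block of note paper, 76 x 76 x 22 mm, beyond the pen stand. Origin: centre of its underside. Bystander.
- stapler: Black stapler, 130 x 34 x 46 mm, lying between the robot and the pen stand. Origin: centre of its underside; long axis x. Bystander.
- mug: White mug, 80 mm wide, 92 mm high, at the back of the desk. Origin: centre of its underside. Bystander.
- mouse: Black computer mouse, 104 x 60 x 31 mm, far left. Origin: centre of its underside. Bystander.
- calculator: Grey desk calculator, 150 x 85 x 19 mm, far right. Origin: centre of its underside. Bystander.
- glue: White glue bottle, 38 mm wide, 110 mm high, far right at the back. Origin: centre of its underside. Bystander.

How it is judged:
By the outcome, as a careful person would: the job done as asked, in the order asked, and still so for the second after the job is handed in, while the arm keeps its last pose, push and grip.
It also fails if it takes over 59 s, if anything falls off the work surface, if the arm or the gripper's body presses on something with over 40 N, if the wrist force passes 120 N, or if a joint passes its speed limit or range.

## Working session

There is one attempt and no reset: what is moved stays moved. The work goes in short steps, Python scripts to look and compute and a tool call to move; the robot and the scene stay as the last step left them, time stands still between calls to the robot, and variables do not carry over. Pictures are saved under pics/ and viewed, and the job is handed in when it is done.

Besides the shell and the picture viewer there is one more tool, called after ">>>" as name(argument=value, ...) on one line, values as JSON. jog_arm: Moves the arm, as the interface text tells. Its arguments: {"type":"object","properties":{"moves":{"type":"array"},"claw":{"type":"number"}},"required":["moves"]}

```bash
mkdir -p pics
cat > h.py <<'E'
import numpy as np, cv2
from rig import arm
from scipy.spatial.transform import Rotation as R
def snap(name,fn,scale=1.5):
    s=arm.read_state(); f=arm.grab_frame(name)
    cv2.imwrite('pics/'+fn+'.png',cv2.resize(f['img'][:,:,::-1],None,fx=scale,fy=scale,interpolation=cv2.INTER_CUBIC))
    T=f.get('world_to_cam')
    if T is None:
        A=np.eye(4);A[:3,:3]=R.from_quat(s['orientation']).as_matrix();A[:3,3]=s['tool_pos']
        T=np.linalg.inv(A@np.array(f['mount']))
    np.savez('pics/'+fn+'.npz',img=f['img'],T=T,fov=f['fov_y'],cx=f['cx'],cy=f['cy'])
    return s
def load(fn): return np.load('pics/'+fn+'.npz')
def K(d): return d['img'].shape[0]/2/np.tan(np.radians(float(d['fov']))/2)
def ray(d,u,v):
    T=d['T'];r=np.array([(u-d['cx'])/K(d),(v-d['cy'])/K(d),1.]);Rm=T[:3,:3]
    return -Rm.T@T[:3,3],Rm.T@r
def onz(d,u,v,z):
    o,r=ray(d,u,v);return o+r*(z-o[2])/r[2]
def proj(d,p):
    c=d['T'][:3,:3]@np.array(p)+d['T'][:3,3];return K(d)*c[0]/c[2]+d['cx'],K(d)*c[1]/c[2]+d['cy']
E
python3 - <<'E'
from h import *
for n in ['scene','top','wrist']:
    s=snap(n,n+'0'); d=load(n+'0'); print(n,ray(d,256,192),d['fov'],d['cx'],d['cy'])
print(s)
E
```

```text
scene (array([1157.18905521, -948.83489818,  818.93706872]), array([-0.46549181,  0.69860444, -0.54368307])) 55.66492370685602 262.3771348559953 190.61270031027502
top (array([ 380.12813917,  -10.90409278, 1655.30918121]), array([ 0.10349062,  0.00248143, -0.99464944])) 51.07511755291854 253.76991119068674 193.45925667425232
wrist (array([ 351.27445211, -524.63521549,  372.82484993]), array([-0.2856074 , -0.14144868, -0.94791498])) 60.11489223506797 254.5455914890827 195.36581683231228
{'t': 0.1, 'joints': array([ 1.2225    ,  0.50827138, -0.23751289,  1.50102467,  0.1257008 ,
        1.14889522, -0.15480511]), 'dq': array([ 0.0001768 , -0.00426991,  0.00128751, -0.00294873, -0.00090006,
       -0.00035229, -0.00127418]), 'joint_torque': array([-4.59480783e-03, -6.21835971e+01, -2.19409861e+00, -2.50206900e+01,
        1.26276384e-02,  7.80105038e-03,  1.58701391e-05]), 'tool_pos': array([ 273.71807536, -561.3801974 ,  230.50784556]), 'orientation': array([ 9.74369698e-01,  2.24951202e-01, -1.98458116e-04, -7.80877071e-04]), 'wrist_force': array([ 0.58497333,  0.26570358, -0.68059942]), 'ft_torque': array([ 0.0420418 ,  0.01259201, -0.00187078]), 'grip_width': 85.42818279173018}
```

View pics/scene0.png

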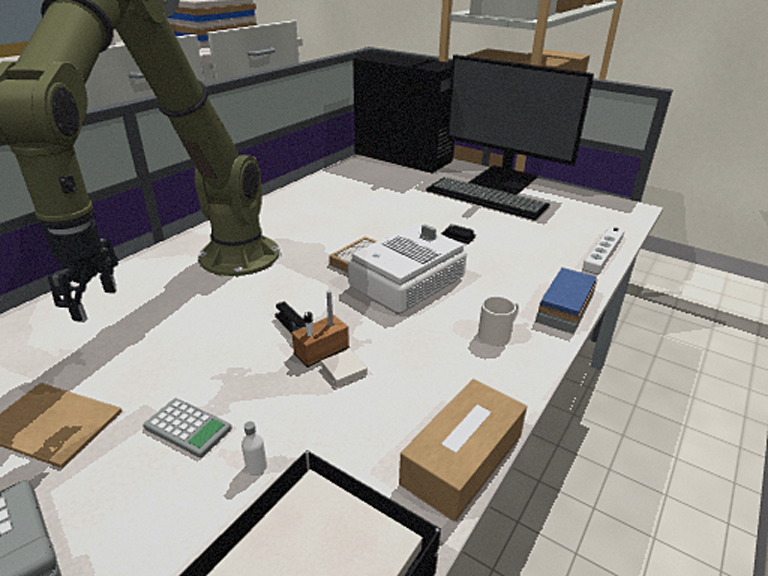

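View pics/top0.png

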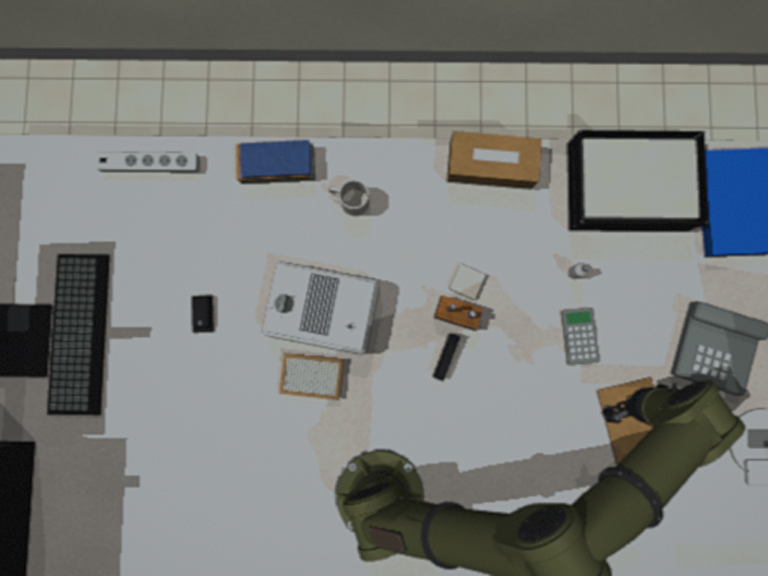

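View pics/wrist0.png

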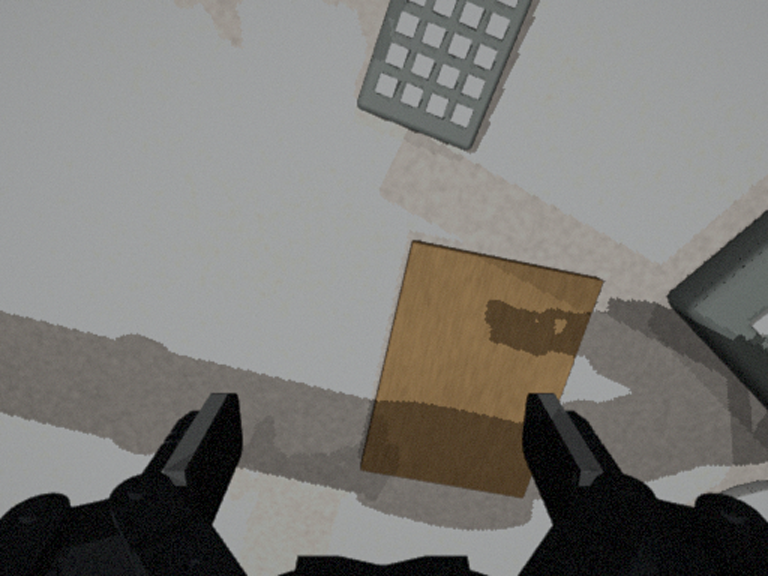

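The top view shows the purifier around (320,307) in the enlarged picture, the knob at (284,303) and the hole at about (350,326). The pen stand is at (461,312), with the stylus in one of its sockets. Next I'll zoom in and measure.

Run:
```python
from h import *
d=load('top0');c=d['img'][165:245,170:335,::-1]
cv2.imwrite('pics/topz.png',cv2.resize(c,None,fx=4.8,fy=4.8,interpolation=cv2.INTER_CUBIC))
d=load('scene0');c=d['img'][145:260,175:320,::-1]
cv2.imwrite('pics/scz.png',cv2.resize(c,None,fx=5,fy=5,interpolation=cv2.INTER_CUBIC))
```

```text
(no output)
```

View pics/topz.png

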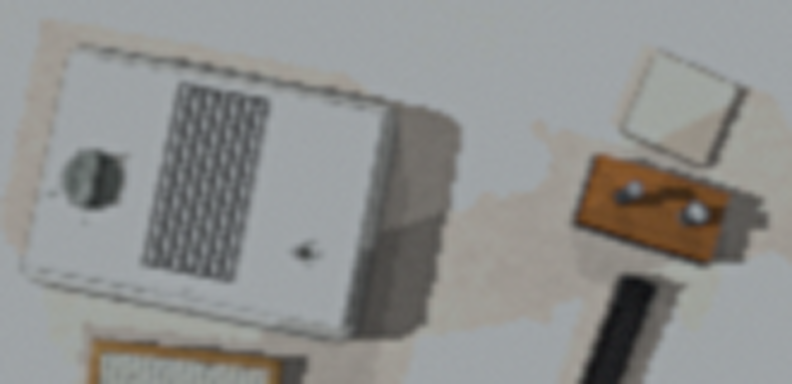

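View pics/scz.png

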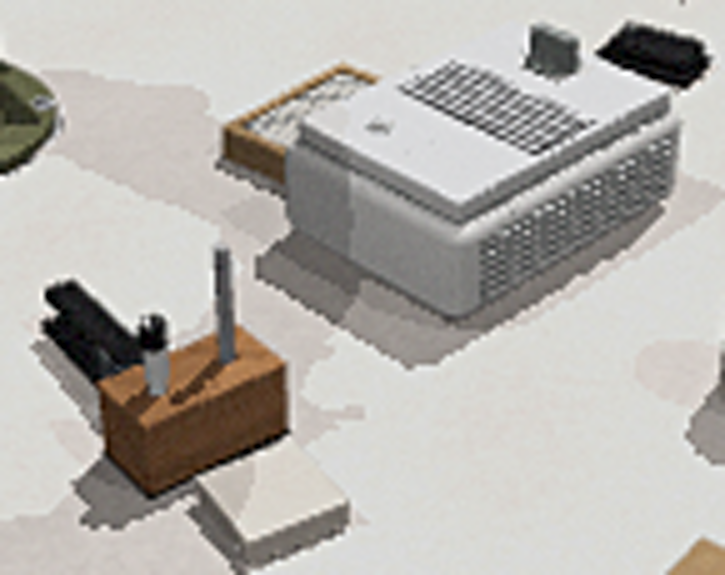

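The stylus (tall grey rod) stands in the socket nearer the purifier, and the marker is in the other one. The bar's pointer faces the front. Now to turn these into positions.

Run:
```python
from h import *
d=load('top0');q=lambda x,y,z:onz(d,170+x/4.8,165+y/4.8,z)
e=load('scene0');w=lambda x,y,z:onz(e,175+x/5,145+y/5,z)
print('slat corners'); 
P=[q(x,y,110) for x,y in [(182,85),(270,98),(235,282),(145,266)]]
for p in P:print(p)
print('yaws',[np.degrees(np.arctan2(*(a-b)[:2][::-1])) for a,b in [(P[0],P[3]),(P[1],P[2]),(P[0],P[1]),(P[3],P[2])]])
print('knob',q(93,180,127),'hole',q(306,251,110), w(379,127,110))
k=q(93,180,117);print('kh yaw',np.degrees(np.arctan2(*(k-q(306,251,110))[:2][::-1])),'expect',np.degrees(np.arctan2(180,25)))
print('knob scene top', w(556,35,140))
print('stand corners',[q(x,y,62) for x,y in [(597,155),(733,190),(711,263),(577,224)]])
print('scene stand',[w(x,y,62) for x,y in [(105,380),(235,325),(287,370),(145,430)]])
print('stylus top', w(222,248,154), q(626,190,154),'base',w(228,360,62))
print('marker top', w(152,322,118), q(696,212,118))
```

```text
slat corners
[575.12754897 179.81668208 110.        ]
[565.31140387 108.4887696  110.        ]
[416.86886396 133.76684945 110.        ]
[428.82489945 206.11123683 110.        ]
yaws [np.float64(-10.18882914091318), np.float64(-9.664118489040494), np.float64(82.16417742539745), np.float64(80.61580348419106)]
knob [496.09543507 246.81731742 127.        ] hole [442.26868907  77.38645918 110.        ] [445.43127674  79.9871396  110.        ]
kh yaw 72.30757187442678 expect 82.09283729704154
knob scene top [506.65501643 249.09469561 140.        ]
stand corners [array([ 526.39243706, -159.81709601,   62.        ]), array([ 498.55584931, -272.23535433,   62.        ]), array([ 438.07299505, -253.79507953,   62.        ]), array([ 468.99070045, -143.39278293,   62.        ])]
scene stand [array([ 444.67923531, -243.19177094,   62.        ]), array([ 476.65224747, -142.91710645,   62.        ]), array([ 538.6523516 , -163.71802247,   62.        ]), array([ 502.04296913, -268.3257637 ,   62.        ])]
stylus top [ 497.81492918 -177.60796151  154.        ] [ 490.79986728 -173.84545519  154.        ] base [ 498.51413385 -177.9460672    62.        ]
marker top [ 480.46147261 -231.13665998  118.        ] [ 476.49264363 -233.49741641  118.        ]
```

```bash
cat >> h.py <<'E'
def heading(s):
    m=R.from_quat(s['orientation']).as_matrix();return np.arctan2(m[1,0],m[0,0]),m
def plan(target,adeg,n,polar=False,k=12,yawdir=None):
    s=arm.read_state();a0,m=heading(s);p0=s['tool_pos'];t=np.array(target,float)
    da=np.radians(adeg)-a0
    da=(da+np.pi)%(2*np.pi)-np.pi
    if yawdir and np.sign(da)!=yawdir: da+=yawdir*2*np.pi
    print('t',s['t'],'pos',p0.round(1),'a',np.degrees(a0).round(2),'tilt',m[:2,2].round(4),'F',s['wrist_force'].round(2),'w',s['grip_width'].round(1),'da',np.degrees(da).round(1))
    def at(f):
        if polar:
            r0,r1=np.hypot(*p0[:2]),np.hypot(*t[:2]);g0,g1=np.arctan2(p0[1],p0[0]),np.arctan2(t[1],t[0])
            r=r0+f*(r1-r0);g=g0+f*(g1-g0);p=np.array([r*np.cos(g),r*np.sin(g),p0[2]+f*(t[2]-p0[2])])
        else:p=p0+f*(t-p0)
        return p,a0+f*da
    rows=[]
    for i in range(min(n,k)):
        p,a=at(i/n);p2,a2=at((i+1)/n);D=p2-p
        M=np.array([[np.cos(a),np.sin(a),0],[np.sin(a),-np.cos(a),0],[0,0,-1]]) if abs(da)>.02 else m
        v=M.T@D/10
        rows.append('{"dx":%.2f,"dy":%.2f,"dz":%.2f,"yaw":%.3f}'%(*v,-(a2-a)))
    print(',\n'.join(rows))
E
python3 - <<'E'
from h import *
# view pose: TCP a bit off so camera sees the top; camera offset along tool x
d=load('wrist0');s=arm.read_state();a,m=heading(s);o,_=ray(d,0,0);print('cam in tool',m.T@(o-s['tool_pos']))
plan([460,200,250],170.2,20,True)
E
```

```text
cam in tool [  85.77424935    0.71701104 -142.18762924]Traceback (most recent call last):
  File "<stdin>", line 4, in <module>
  File "h.py", line 29, in plan
    print('t',s['t'],'pos',p0.round(1),'a',np.degrees(a0).round(2),'tilt',m[:2,2].round(4),'F',s['wrist_force'].round(2),'w',s['grip_width'].round(1),'da',np.degrees(da).round(1))
                                                                                                                             ^^^^^^^^^^^^^^^^^^^^^
AttributeError: 'float' object has no attribute 'round'
```

```bash
sed -i "s/s\['grip_width'\].round(1)/round(s['grip_width'],1)/" h.py
python3 - <<'E'
from h import *
plan([475,-195,290],80,9,True)
E
```

```text
t 0.15 pos [ 273.8 -561.4  230.6] a 26.0 tilt [-0.0006  0.0012] F [-0.27  0.17 -0.04] w 85.4 da 54.0
{"dx":4.94,"dy":-1.43,"dz":-0.66,"yaw":-0.105},
{"dx":4.88,"dy":-1.31,"dz":-0.66,"yaw":-0.105},
{"dx":4.81,"dy":-1.20,"dz":-0.66,"yaw":-0.105},
{"dx":4.73,"dy":-1.09,"dz":-0.66,"yaw":-0.105},
{"dx":4.66,"dy":-0.98,"dz":-0.66,"yaw":-0.105},
{"dx":4.58,"dy":-0.87,"dz":-0.66,"yaw":-0.105},
{"dx":4.50,"dy":-0.78,"dz":-0.66,"yaw":-0.105},
{"dx":4.42,"dy":-0.68,"dz":-0.66,"yaw":-0.105},
{"dx":4.34,"dy":-0.59,"dz":-0.66,"yaw":-0.105}
```

>>> jog_arm(moves=[{"dx":4.9,"dy":-1.4,"dz":-0.7,"yaw":-0.105},{"dx":4.9,"dy":-1.3,"dz":-0.7,"yaw":-0.105},{"dx":4.8,"dy":-1.2,"dz":-0.7,"yaw":-0.105},{"dx":4.7,"dy":-1.1,"dz":-0.7,"yaw":-0.105},{"dx":4.7,"dy":-1.0,"dz":-0.7,"yaw":-0.105},{"dx":4.6,"dy":-0.9,"dz":-0.7,"yaw":-0.105},{"dx":4.5,"dy":-0.8,"dz":-0.7,"yaw":-0.105},{"dx":4.4,"dy":-0.7,"dz":-0.7,"yaw":-0.105},{"dx":4.3,"dy":-0.6,"dz":-0.7,"yaw":-0.105},{"dx":0,"dy":0,"dz":0,"yaw":0}])

```text
t: 1.4
tool_pos: [473.7, -181.8, 292.8]
orientation: [0.755, 0.655, 0.0, -0.003]
wrist_force: [-0.1, -0.7, -0.0]
grip_width: 85.5
```

Run:
```python
from h import *
snap('wrist','w1');plan([455,200,270],170.2,11,True)
```

```text
t 1.45 pos [ 473.1 -184.2  292.2] a 81.65 tilt [-0.005   0.0041] F [ 0.12 -0.02 -0.64] w 85.2 da 88.6
{"dx":3.57,"dy":0.59,"dz":0.20,"yaw":-0.141},
{"dx":3.52,"dy":0.83,"dz":0.20,"yaw":-0.141},
{"dx":3.45,"dy":1.07,"dz":0.20,"yaw":-0.141},
{"dx":3.36,"dy":1.30,"dz":0.20,"yaw":-0.141},
{"dx":3.25,"dy":1.53,"dz":0.20,"yaw":-0.141},
{"dx":3.13,"dy":1.75,"dz":0.20,"yaw":-0.141},
{"dx":3.00,"dy":1.95,"dz":0.20,"yaw":-0.141},
{"dx":2.85,"dy":2.15,"dz":0.20,"yaw":-0.141},
{"dx":2.69,"dy":2.34,"dz":0.20,"yaw":-0.141},
{"dx":2.52,"dy":2.51,"dz":0.20,"yaw":-0.141},
{"dx":2.34,"dy":2.68,"dz":0.20,"yaw":-0.141}
```

View pics/w1.png

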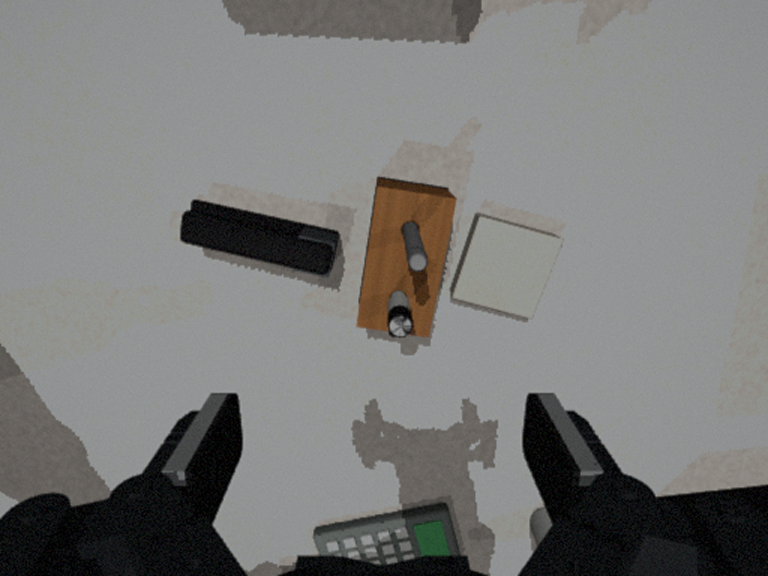

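The wrist view shows the stylus leaning toward the camera in perspective: top disc at (417,262), socket entry at about (410,226). The marker top is at (400,325).

Run:
```python
from h import *
d=load('w1');q=lambda x,y,z:onz(d,x/1.5,y/1.5,z)
print('sty',q(417,262,154),q(410,226,62),'marker',q(400,325,118))
P=[q(*c,62) for c in [(378,178),(455,197),(431,338),(358,326)]];print(P,sum(P)/4)
```

```text
sty [ 495.58472625 -177.66385227  154.        ] [ 496.33845001 -174.68341429   62.        ] marker [ 479.73410011 -230.746981    118.        ]
[array([ 477.42233592, -136.02095002,   62.        ]), array([ 532.12302471, -157.73465231,   62.        ]), array([ 502.00420306, -268.94168801,   62.        ]), array([ 444.51607754, -250.18034002,   62.        ])] [ 489.01641031 -203.21940759   62.        ]
```

>>> jog_arm(moves=[{"dx":3.6,"dy":0.6,"dz":0.2,"yaw":-0.141},{"dx":3.5,"dy":0.8,"dz":0.2,"yaw":-0.141},{"dx":3.5,"dy":1.1,"dz":0.2,"yaw":-0.141},{"dx":3.4,"dy":1.3,"dz":0.2,"yaw":-0.141},{"dx":3.3,"dy":1.5,"dz":0.2,"yaw":-0.141},{"dx":3.1,"dy":1.8,"dz":0.2,"yaw":-0.141},{"dx":3.0,"dy":2.0,"dz":0.2,"yaw":-0.141},{"dx":2.9,"dy":2.2,"dz":0.2,"yaw":-0.141},{"dx":2.7,"dy":2.3,"dz":0.2,"yaw":-0.141},{"dx":2.5,"dy":2.5,"dz":0.2,"yaw":-0.141},{"dx":2.3,"dy":2.7,"dz":0.2,"yaw":-0.141},{"dx":0,"dy":0,"dz":0,"yaw":0}])

```text
t: 2.95
tool_pos: [456.2, 192.5, 263.8]
orientation: [0.078, 0.997, -0.001, -0.007]
wrist_force: [1.1, -0.3, 0.0]
grip_width: 85.6
```

Run:
```python
from h import *
snap('wrist','w2')
```

```text
(no output)
```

View pics/w2.png

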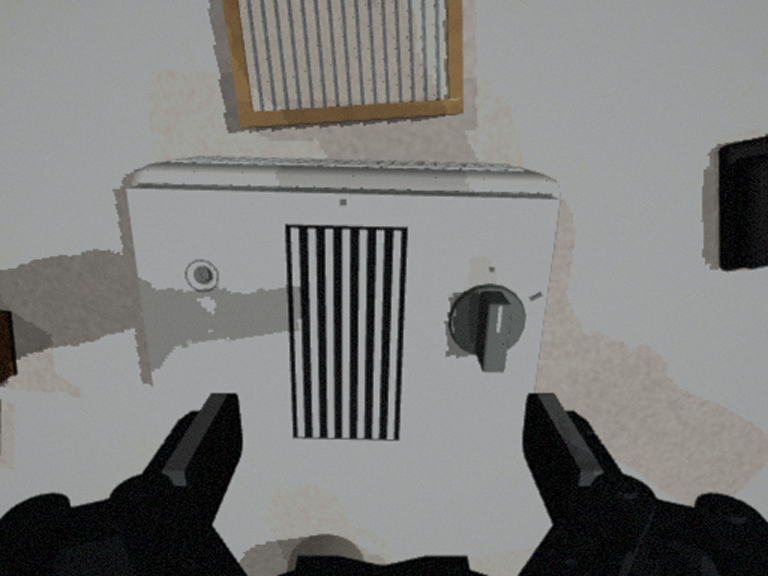

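The reset ring is at (202,275), the knob skirt is centred at (487,320) and the bar top at about (496,338). The slat outlet spans (287,226) to (399,440).

Run:
```python
from h import *
d=load('w2');q=lambda x,y,z:onz(d,x/1.5,y/1.5,z)
h=q(202,275,110);k=q(487,320,114);b=q(496,338,140)
print(h,k,b)
print('yaw',np.degrees(np.arctan2(*(k-h)[:2][::-1]))-82.09,'dist',np.hypot(*(k-h)[:2]),'exp',np.hypot(25,180))
P=[q(*c,110) for c in [(287,226),(407,228),(399,440),(294,438)]]
print([np.degrees(np.arctan2(*(a-b)[:2][::-1])) for a,b in [(P[3],P[0]),(P[2],P[1]),(P[0],P[1]),(P[3],P[2])]])
e1,e2=q(499,305,140),q(492,371,140);print('bar',np.degrees(np.arctan2(*(e2-e1)[:2][::-1])),np.hypot(*(e2-e1)[:2]),(e1+e2)/2)
# fine ring centroid
g=cv2.cvtColor(d['img'],cv2.COLOR_RGB2GRAY);cv2.imwrite('pics/w2z.png',cv2.resize(g[165:205,115:155],None,fx=12,fy=12,interpolation=cv2.INTER_NEAREST))
yaw=np.radians(-9.8);c,s=np.cos(yaw),np.sin(yaw)
print('knob from hole',h[0]+c*25-s*180,h[1]+s*25+c*180)
plan([499,251,180],170.2,4)
```

```text
[444.08238185  80.82310434 110.        ] [499.78315792 252.65962383 114.        ] [500.80963798 252.66427176 140.        ]
yaw -10.05009227219449 dist 180.63877182007707 exp 181.72781845386248
[np.float64(-10.514928646228245), np.float64(-10.165498602404774), np.float64(-99.87865722942988), np.float64(-100.12026028313042)]
bar -10.397028571645107 41.852201387149336 [501.2333332  252.29042627 140.        ]
knob from hole 499.35528916377535 253.94128858650978
t 3.0 pos [457.1 190.7 263.5] a 170.79 tilt [-0.0135 -0.0027] F [ 1.19 -1.17  0.08] w 85.5 da -0.6
{"dx":-0.82,"dy":1.67,"dz":2.07,"yaw":0.003},
{"dx":-0.82,"dy":1.67,"dz":2.07,"yaw":0.003},
{"dx":-0.82,"dy":1.67,"dz":2.07,"yaw":0.003},
{"dx":-0.82,"dy":1.67,"dz":2.07,"yaw":0.003}
```

View pics/w2z.png

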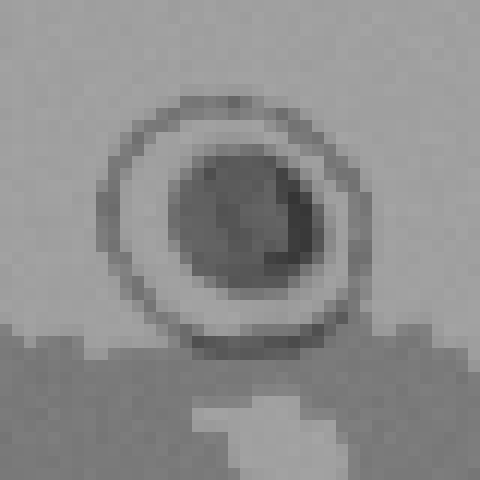

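>>> jog_arm(moves=[{"dx":-0.8,"dy":1.7,"dz":2.0,"yaw":0.004},{"dx":-0.8,"dy":1.7,"dz":2.0,"yaw":0.004},{"dx":-0.8,"dy":1.7,"dz":2.0,"yaw":0.004},{"dx":-0.8,"dy":1.7,"dz":2.0,"yaw":0.004},{"dx":0,"dy":0,"dz":0,"yaw":0}])

```text
t: 3.62
tool_pos: [507.4, 241.5, 177.6]
orientation: [0.102, 0.995, -0.006, -0.006]
wrist_force: [0.5, -0.7, -0.5]
grip_width: 85.6
```

Run:
```python
from h import *
snap('wrist','w3');plan([500,252.7,117],169.9,5)
```

```text
t 3.675 pos [507.4 241.1 178.4] a 168.3 tilt [-0.0129 -0.0106] F [ 0.9   0.17 -0.18] w 85.3 da 1.6
{"dx":0.19,"dy":0.20,"dz":1.23,"yaw":-0.006},
{"dx":0.19,"dy":0.20,"dz":1.23,"yaw":-0.006},
{"dx":0.19,"dy":0.20,"dz":1.23,"yaw":-0.006},
{"dx":0.19,"dy":0.20,"dz":1.23,"yaw":-0.006},
{"dx":0.19,"dy":0.20,"dz":1.23,"yaw":-0.006}
```

View pics/w3.png

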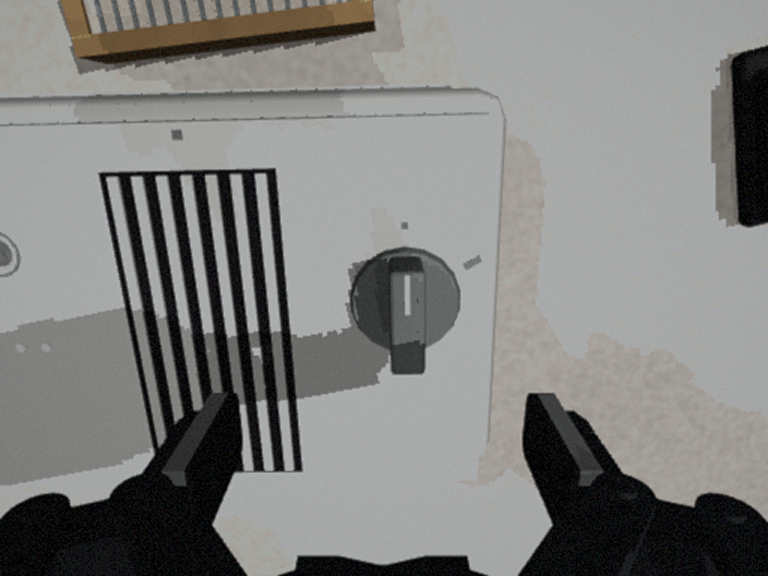

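The bar is centred between the jaws at about (408,321) and lies vertically in the picture.

Run:
```python
from h import *
d=load('w3');q=lambda x,y,z:onz(d,x/1.5,y/1.5,z)
b1,b2=q(408,272,140),q(409,373,140);print(q(408,322,140),q(406,298,114),'bar',np.hypot(*(b1-b2)[:2]),np.degrees(np.arctan2(*(b2-b1)[:2][::-1])))
s=arm.read_state();a,m=heading(s)
print('tool-frame offset of bar axis pt z=129 (mm)',m.T@(np.array([500,252.5,117])-s['tool_pos']))
```

```text
[499.98763385 253.26118621 140.        ] [499.09963258 253.54099391 114.        ] bar 42.51418621992306 -10.152726567049715
tool-frame offset of bar axis pt z=129 (mm) [ 8.93160159 10.42354736 61.35672996]
```

>>> jog_arm(moves=[{"dx":0.3,"dy":0.4,"dz":1.0,"yaw":-0.01},{"dx":0.3,"dy":0.4,"dz":1.0,"yaw":-0.01},{"dx":0.3,"dy":0.3,"dz":1.0,"yaw":-0.01},{"dx":0,"dy":0,"dz":1.0,"yaw":0},{"dx":0,"dy":0,"dz":0.5,"yaw":0},{"dx":0,"dy":0,"dz":0,"yaw":0}])

```text
t: 4.42
tool_pos: [500.2, 251.4, 131.6]
orientation: [0.088, 0.996, -0.006, -0.005]
wrist_force: [-0.2, -0.4, -0.4]
grip_width: 85.1
```

Run:
```python
from h import *
plan([500,253.2,118],169.9,3)
```

```text
t 4.425 pos [500.2 251.4 131.6] a 169.92 tilt [-0.0111 -0.0118] F [-0.16 -0.39 -0.43] w 85.1 da -0.0
{"dx":0.01,"dy":0.07,"dz":0.45,"yaw":0.000},
{"dx":0.01,"dy":0.07,"dz":0.45,"yaw":0.000},
{"dx":0.01,"dy":0.07,"dz":0.45,"yaw":0.000}
```

>>> jog_arm(moves=[{"dx":0,"dy":0.1,"dz":0.5,"yaw":0},{"dx":0,"dy":0.1,"dz":0.5,"yaw":0},{"dx":0,"dy":0,"dz":0.4,"yaw":0},{"dx":0,"dy":0,"dz":0,"yaw":0}])

```text
t: 4.92
tool_pos: [500.8, 253.4, 117.1]
orientation: [0.088, 0.996, -0.006, -0.005]
wrist_force: [0.4, 1.0, -0.0]
grip_width: 85.4
```

>>> jog_arm(moves=[{"dx":0,"dy":0,"dz":0,"yaw":0},{"dx":0,"dy":0,"dz":0,"yaw":0},{"dx":0,"dy":0,"dz":0,"yaw":0},{"dx":0,"dy":0,"dz":0,"yaw":0},{"dx":0,"dy":0,"dz":0,"yaw":0},{"dx":0,"dy":0,"dz":0,"yaw":0}], claw=255)

```text
t: 5.68
tool_pos: [500.8, 252.4, 117.7]
orientation: [0.088, 0.996, -0.007, -0.004]
wrist_force: [-0.3, -1.0, -1.1]
grip_width: 13.2
```

>>> jog_arm(moves=[{"dx":0,"dy":0,"dz":0,"yaw":0.15},{"dx":0,"dy":0,"dz":0,"yaw":0.15},{"dx":0,"dy":0,"dz":0,"yaw":0.15},{"dx":0,"dy":0,"dz":0,"yaw":0.15}])

```text
t: 6.18
tool_pos: [500.6, 252.2, 117.7]
orientation: [0.387, 0.922, -0.008, -0.002]
wrist_force: [-1.1, -0.8, -0.2]
grip_width: 12.7
```

Run:
```python
from h import *
plan([500,253,117.7],109.9,3);s=arm.read_state();print(s['ft_torque'],s['joints'])
```

```text
t 6.175 pos [500.6 252.2 117.7] a 134.48 tilt [-0.0107 -0.0129] F [-1.07 -0.82 -0.21] w 12.7 da -24.6
{"dx":0.03,"dy":0.00,"dz":0.00,"yaw":0.143},
{"dx":0.03,"dy":-0.00,"dz":0.00,"yaw":0.143},
{"dx":0.03,"dy":-0.01,"dz":0.00,"yaw":0.143}
[0.01909075 0.31852177 0.03304991] [-0.06968533  0.6075003  -0.70578153  1.80684754  0.4859742   0.92580237
 -0.21803206]
```

>>> jog_arm(moves=[{"dx":0,"dy":0,"dz":0,"yaw":0.14},{"dx":0,"dy":0,"dz":0,"yaw":0.14},{"dx":0,"dy":0,"dz":0,"yaw":0.12},{"dx":0,"dy":0,"dz":0,"yaw":0}])

```text
t: 6.68
tool_pos: [500.4, 252.1, 117.7]
orientation: [0.568, 0.823, -0.009, -0.001]
wrist_force: [-0.1, 0.2, 0.7]
grip_width: 13.1
```

Run:
```python
from h import *
plan([500,253,117.7],109.9,1);s=arm.read_state();print(s['ft_torque'])
```

```text
t 6.675 pos [500.4 252.1 117.7] a 110.75 tilt [-0.0111 -0.0133] F [-0.08  0.19  0.66] w 13.1 da -0.9
{"dx":0.10,"dy":-0.00,"dz":-0.00,"yaw":0.015}
[ 0.00031731  0.10689859 -0.13749408]
```

>>> jog_arm(moves=[{"dx":0,"dy":0,"dz":0,"yaw":0.02},{"dx":0,"dy":0,"dz":0,"yaw":0}])

```text
t: 6.92
tool_pos: [500.4, 252.1, 117.7]
orientation: [0.575, 0.818, -0.009, -0.001]
wrist_force: [-0.7, -1.8, 1.5]
grip_width: 12.8
```

>>> jog_arm(moves=[{"dx":0,"dy":0,"dz":0,"yaw":0},{"dx":0,"dy":0,"dz":0,"yaw":0},{"dx":0,"dy":0,"dz":0,"yaw":0},{"dx":0,"dy":0,"dz":0,"yaw":0},{"dx":0,"dy":0,"dz":0,"yaw":0},{"dx":0,"dy":0,"dz":-1.5,"yaw":0},{"dx":0,"dy":0,"dz":-3,"yaw":0},{"dx":0,"dy":0,"dz":-5,"yaw":0},{"dx":0,"dy":0,"dz":-5,"yaw":0},{"dx":0,"dy":0,"dz":0,"yaw":0}], claw=0)

```text
t: 8.18
tool_pos: [501.7, 255.3, 271.0]
orientation: [0.573, 0.819, -0.007, -0.001]
wrist_force: [-0.2, -0.4, -0.8]
grip_width: 85.5
```

Run:
```python
from h import *
snap('wrist','w4');print(arm.read_state()['joints'])
plan([495.5,-177,260],73,12,True)
```

```text
[-0.08966811  0.43810699 -0.65627703  1.58820011  0.2796465   1.22922558
 -0.45033718]
t 8.225 pos [501.1 254.4 268.9] a 110.0 tilt [-0.0129 -0.0125] F [1.11 0.44 0.09] w 85.4 da -37.0
{"dx":-3.81,"dy":0.03,"dz":0.07,"yaw":0.054},
{"dx":-3.79,"dy":-0.02,"dz":0.07,"yaw":0.054},
{"dx":-3.77,"dy":-0.08,"dz":0.07,"yaw":0.054},
{"dx":-3.75,"dy":-0.13,"dz":0.07,"yaw":0.054},
{"dx":-3.72,"dy":-0.18,"dz":0.07,"yaw":0.054},
{"dx":-3.70,"dy":-0.23,"dz":0.07,"yaw":0.054},
{"dx":-3.68,"dy":-0.29,"dz":0.07,"yaw":0.054},
{"dx":-3.65,"dy":-0.34,"dz":0.07,"yaw":0.054},
{"dx":-3.63,"dy":-0.39,"dz":0.07,"yaw":0.054},
{"dx":-3.60,"dy":-0.44,"dz":0.07,"yaw":0.054},
{"dx":-3.57,"dy":-0.49,"dz":0.07,"yaw":0.054},
{"dx":-3.55,"dy":-0.53,"dz":0.07,"yaw":0.054}
```

View pics/w4.png

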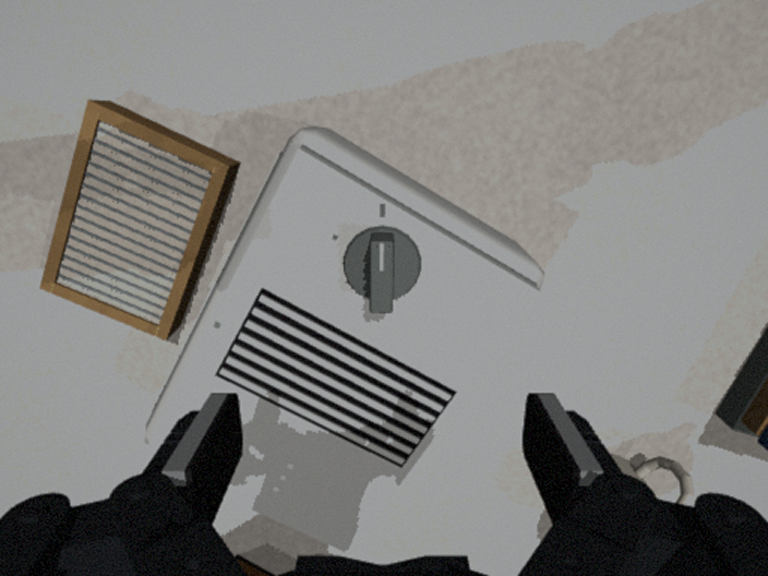

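The knob's pointer lines up with the "on" mark (382,210). Now to the stylus.

>>> jog_arm(moves=[{"dx":-3.8,"dy":0,"dz":0.1,"yaw":0.054},{"dx":-3.8,"dy":0,"dz":0.1,"yaw":0.054},{"dx":-3.8,"dy":-0.1,"dz":0.1,"yaw":0.054},{"dx":-3.8,"dy":-0.1,"dz":0.1,"yaw":0.054},{"dx":-3.7,"dy":-0.2,"dz":0.1,"yaw":0.054},{"dx":-3.7,"dy":-0.2,"dz":0.1,"yaw":0.054},{"dx":-3.7,"dy":-0.3,"dz":0.1,"yaw":0.054},{"dx":-3.7,"dy":-0.3,"dz":0.1,"yaw":0.054},{"dx":-3.6,"dy":-0.4,"dz":0.1,"yaw":0.054},{"dx":-3.6,"dy":-0.4,"dz":0.1,"yaw":0.054},{"dx":-3.6,"dy":-0.5,"dz":0.1,"yaw":0.054},{"dx":-3.5,"dy":-0.5,"dz":0,"yaw":0.054}])

```text
t: 9.72
tool_pos: [485.8, -189.4, 253.5]
orientation: [0.808, 0.589, -0.016, -0.006]
wrist_force: [0.7, -0.7, 0.6]
grip_width: 85.6
```

Run:
```python
from h import *
plan([495.5,-177,220],73,3,False)
```

```text
t 9.725 pos [ 485.8 -189.4  253.5] a 72.15 tilt [-0.0334 -0.0101] F [ 0.73 -0.68  0.59] w 85.6 da 0.9
{"dx":0.52,"dy":0.21,"dz":1.10,"yaw":-0.005},
{"dx":0.52,"dy":0.21,"dz":1.10,"yaw":-0.005},
{"dx":0.52,"dy":0.21,"dz":1.10,"yaw":-0.005}
```

>>> jog_arm(moves=[{"dx":0.5,"dy":0.2,"dz":0,"yaw":-0.005},{"dx":0.5,"dy":0.2,"dz":0,"yaw":-0.005},{"dx":0.5,"dy":0.2,"dz":0,"yaw":-0.005},{"dx":0,"dy":0,"dz":0,"yaw":0}])

```text
t: 10.22
tool_pos: [494.8, -176.5, 251.1]
orientation: [0.804, 0.595, -0.018, -0.008]
wrist_force: [0.2, 0.5, -0.1]
grip_width: 85.7
```

Run:
```python
from h import *
snap('wrist','w5')
plan([495.5,-177,220],73,3,False)
s=arm.read_state();a,m=heading(s);print('tool axes z in tool-yaw frame: along x,y', m[:2,2]@np.array([np.cos(a),np.sin(a)]), m[:2,2]@np.array([np.sin(a),-np.cos(a)]))
```

```text
t 10.275 pos [ 494.6 -176.7  251.1] a 72.97 tilt [-0.0378 -0.0088] F [0.16 0.04 1.26] w 85.4 da 0.0
{"dx":0.02,"dy":0.06,"dz":1.03,"yaw":-0.000},
{"dx":0.02,"dy":0.06,"dz":1.03,"yaw":-0.000},
{"dx":0.02,"dy":0.06,"dz":1.03,"yaw":-0.000}
tool axes z in tool-yaw frame: along x,y -0.019469929249723104 -0.03355931600979457
```

View pics/w5.png

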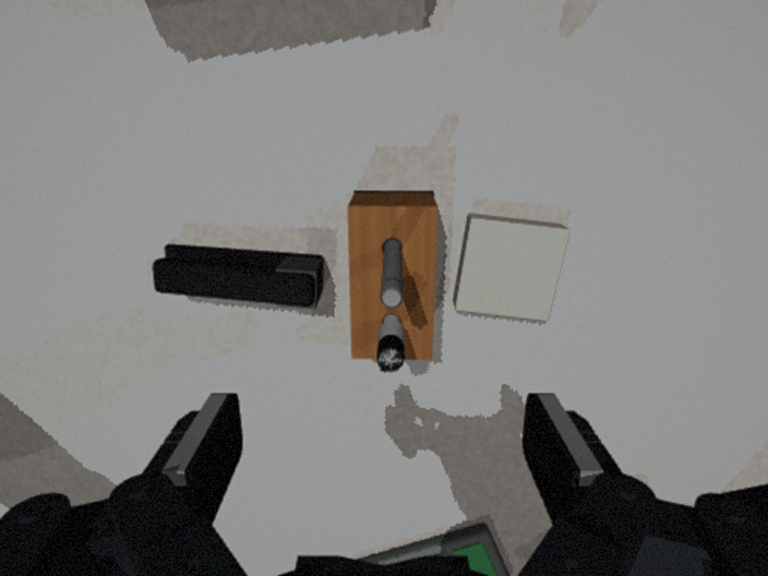

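The stylus top is at (393,297) and the marker at (391,350). The tool has picked up about 2° of tilt, so I'll run a quick free-air test to see whether some motion undoes it.

>>> jog_arm(moves=[{"dx":6,"dy":0,"dz":0,"yaw":0},{"dx":6,"dy":0,"dz":0,"yaw":0},{"dx":6,"dy":0,"dz":0,"yaw":0},{"dx":0,"dy":0,"dz":0,"yaw":0}])

```text
t: 10.78
tool_pos: [549.4, 0.4, 247.2]
orientation: [0.804, 0.594, -0.017, -0.007]
wrist_force: [-0.2, -0.8, -0.3]
grip_width: 85.2
```

```bash
cat >> h.py <<'E'
def st():
    s=arm.read_state();a,m=heading(s)
    print('t',round(s['t'],2),s['tool_pos'].round(1),'a',np.degrees(a).round(2),'tilt',m[:2,2].round(4),'jawtilt',round(float(m[:2,2]@np.array([np.sin(a),-np.cos(a)])),4),'F',s['wrist_force'].round(1),'w',round(float(s['grip_width']),1));return s
E
python3 -c "
from h import *
st()"
```

```text
t 10.78 [5.494e+02 4.000e-01 2.472e+02] a 72.9 tilt [-0.0368 -0.0086] jawtilt -0.0327 F [-0.2 -0.8 -0.3] w 85.2
```

>>> jog_arm(moves=[{"dx":-2,"dy":0,"dz":0,"yaw":0},{"dx":-2,"dy":0,"dz":0,"yaw":0},{"dx":-2,"dy":0,"dz":0,"yaw":0},{"dx":-2,"dy":0,"dz":0,"yaw":0},{"dx":-2,"dy":0,"dz":0,"yaw":0},{"dx":-2,"dy":0,"dz":0,"yaw":0},{"dx":0,"dy":0,"dz":0,"yaw":0}])

```text
t: 11.65
tool_pos: [505.9, -135.1, 249.7]
orientation: [0.809, 0.587, -0.021, -0.006]
wrist_force: [0.0, -0.7, 0.5]
grip_width: 85.7
```

```bash
python3 -c "
from h import *
st()"
```

```text
t 11.65 [ 505.9 -135.1  249.7] a 71.95 tilt [-0.0409 -0.0157] jawtilt -0.034 F [ 0.  -0.7  0.5] w 85.7
```

Run:
```python
from h import *
d=load('w5');q=lambda x,y,z:onz(d,x/1.5,y/1.5,z)
print(q(393,297,154),q(392,242,62),'marker',q(391,352,118))
plan([496,-177,225],21,6)
```

```text
[ 497.64721565 -179.45473644  154.        ] [ 497.35807291 -173.88501232   62.        ] marker [ 481.88003894 -226.51979348  118.        ]
t 11.65 pos [ 505.9 -135.1  249.7] a 71.95 tilt [-0.0409 -0.0157] F [ 0.03 -0.69  0.47] w 85.7 da -50.9
{"dx":-0.72,"dy":0.06,"dz":0.41,"yaw":0.148},
{"dx":-0.70,"dy":0.17,"dz":0.41,"yaw":0.148},
{"dx":-0.67,"dy":0.27,"dz":0.41,"yaw":0.148},
{"dx":-0.62,"dy":0.36,"dz":0.41,"yaw":0.148},
{"dx":-0.56,"dy":0.45,"dz":0.41,"yaw":0.148},
{"dx":-0.49,"dy":0.53,"dz":0.41,"yaw":0.148}
```

>>> jog_arm(moves=[{"dx":-0.7,"dy":0.1,"dz":0.4,"yaw":0.148},{"dx":-0.7,"dy":0.2,"dz":0.4,"yaw":0.148},{"dx":-0.7,"dy":0.3,"dz":0.4,"yaw":0.148},{"dx":-0.6,"dy":0.4,"dz":0.4,"yaw":0.148},{"dx":-0.6,"dy":0.4,"dz":0.4,"yaw":0.148},{"dx":-0.5,"dy":0.5,"dz":0.4,"yaw":0.148},{"dx":0,"dy":0,"dz":0,"yaw":0}])

```text
t: 12.52
tool_pos: [491.5, -182.0, 226.9]
orientation: [0.986, 0.166, -0.021, 0.004]
wrist_force: [-0.5, -0.1, 0.2]
grip_width: 85.4
```

Run:
```python
from h import *
snap('wrist','w6');s=st();print(s['joints'])
m=heading(s)[1];print(m.T@(np.array([496.5,-178,178])-s['tool_pos']))
```

```text
t 12.57 [ 491.8 -181.5  227. ] a 19.24 tilt [-0.0402 -0.0149] jawtilt 0.0008 F [ 0.8 -0.5 -0.1] w 85.2
[ 0.42265501  0.37184077 -0.18990169  1.74280519  0.10578369  1.07090418
 -1.04316577]
[ 7.74173232 -1.81345392 48.74006418]
```

View pics/w6.png

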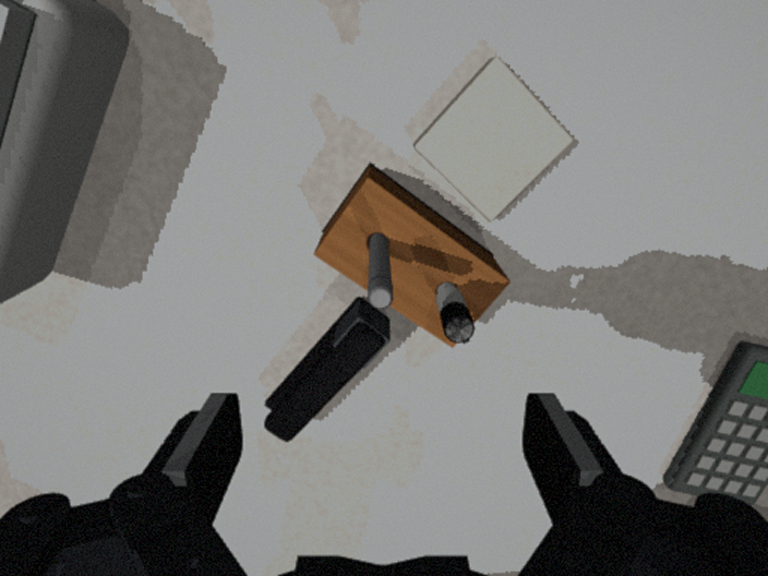

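Stylus top at (380,298), marker clear of both jaw lines.

Run:
```python
from h import *
d=load('w6');q=lambda x,y,z:onz(d,x/1.5,y/1.5,z)
print(q(380,298,154),q(378,240,62),'marker',q(458,330,118))
s=st();m=heading(s)[1];print(m.T@(np.array([496,-178.3,101])-s['tool_pos']))
```

```text
[ 496.72344032 -179.82821432  154.        ] [ 497.94861208 -177.72677173   62.        ] marker [ 478.86787066 -231.32608083  118.        ]
t 12.57 [ 491.8 -181.5  227. ] a 19.24 tilt [-0.0402 -0.0149] jawtilt 0.0008 F [ 0.8 -0.5 -0.1] w 85.2
[ 10.46862463  -1.75836206 125.69395312]
```

>>> jog_arm(moves=[{"dx":0.4,"dy":-0.1,"dz":2,"yaw":0},{"dx":0.4,"dy":-0.1,"dz":2,"yaw":0},{"dx":0.3,"dy":0,"dz":2,"yaw":0},{"dx":0,"dy":0,"dz":0,"yaw":0}])

```text
t: 13.08
tool_pos: [500.4, -175.4, 166.7]
orientation: [0.984, 0.174, -0.019, 0.004]
wrist_force: [0.2, 0.2, 0.7]
grip_width: 85.3
```

Run:
```python
from h import *
snap('wrist','w7');s=st();m=heading(s)[1];print(m.T@(np.array([496.3,-178.5,101])-s['tool_pos']))
```

```text
t 13.12 [ 501.  -175.6  167.6] a 20.07 tilt [-0.0353 -0.0148] jawtilt 0.0018 F [-0.2 -0.5 -0.8] w 85.4
[-2.82655627  1.0176125  66.73865552]
```

View pics/w7.png

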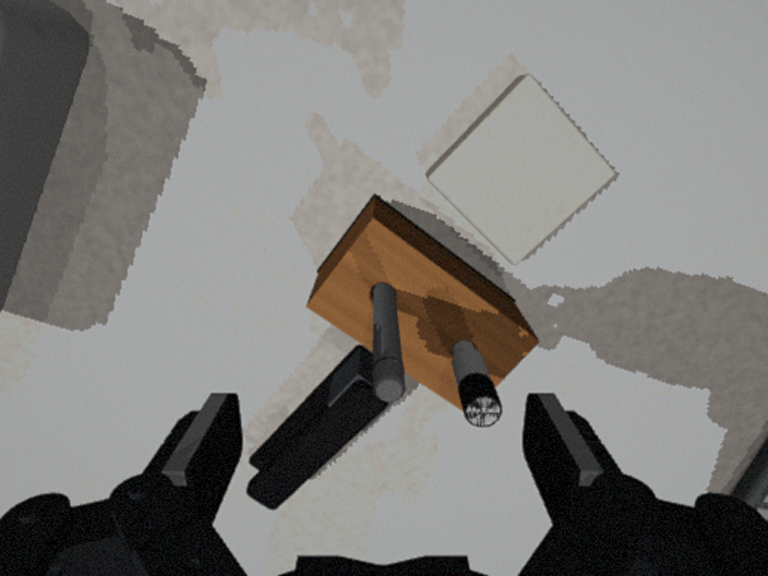

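Run:
```python
from h import *
d=load('w7');q=lambda x,y,z:onz(d,x/1.5,y/1.5,z)
print(q(390,387,154),q(382,290,62),'marker',q(484,408,118))
s=st();m=heading(s)[1]
```

```text
[ 498.13346967 -179.83972816  154.        ] [ 498.33955037 -176.74394109   62.        ] marker [ 481.39075313 -231.31767993  118.        ]
t 13.12 [ 501.  -175.6  167.6] a 20.07 tilt [-0.0353 -0.0148] jawtilt 0.0018 F [-0.2 -0.5 -0.8] w 85.4
```

>>> jog_arm(moves=[{"dx":-0.1,"dy":0.1,"dz":0.5,"yaw":0},{"dx":-0.1,"dy":0,"dz":0.5,"yaw":0},{"dx":0,"dy":0,"dz":0.5,"yaw":0},{"dx":0,"dy":0,"dz":0,"yaw":0},{"dx":0,"dy":0,"dz":0,"yaw":0}], claw=110)

```text
t: 13.75
tool_pos: [499.8, -178.0, 154.0]
orientation: [0.984, 0.175, -0.017, 0.005]
wrist_force: [0.2, -0.2, -0.2]
grip_width: 48.4
```

Run:
```python
from h import *
s=st();m=heading(s)[1];print(m.T@(np.array([496.3,-178.8,101])-s['tool_pos']))
```

```text
t 13.75 [ 499.8 -178.   154. ] a 20.16 tilt [-0.0317 -0.0158] jawtilt 0.0039 F [ 0.2 -0.2 -0.2] w 48.4
[-1.64705249 -0.64687858 53.11331535]
```

>>> jog_arm(moves=[{"dx":0,"dy":0,"dz":1,"yaw":0},{"dx":0,"dy":0,"dz":1,"yaw":0},{"dx":0,"dy":0,"dz":1,"yaw":0},{"dx":0,"dy":0,"dz":1,"yaw":0},{"dx":0,"dy":0,"dz":0,"yaw":0}])

```text
t: 14.38
tool_pos: [498.0, -178.5, 110.6]
orientation: [0.984, 0.175, -0.018, 0.005]
wrist_force: [-0.4, -0.4, 0.3]
grip_width: 48.6
```

Run:
```python
from h import *
snap('wrist','w8');snap('scene','s8');s=st();m=heading(s)[1];print(m.T@(np.array([497.5,-179,101])-s['tool_pos']))
d=load('s8');c=d['img'][145:260,175:320,::-1]
cv2.imwrite('pics/s8z.png',cv2.resize(c,None,fx=5,fy=5,interpolation=cv2.INTER_CUBIC))
```

```text
t 14.47 [ 498.6 -178.6  111.4] a 20.17 tilt [-0.0315 -0.0159] jawtilt 0.004 F [-0.2  0.3  0.6] w 48.8
[-0.76852834 -0.03665556 10.47173584]
```

View pics/w8.png

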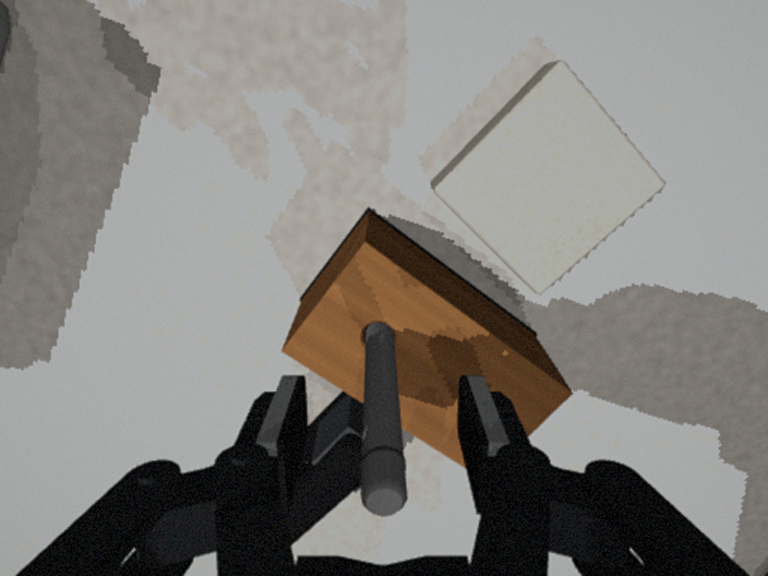

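View pics/s8z.png

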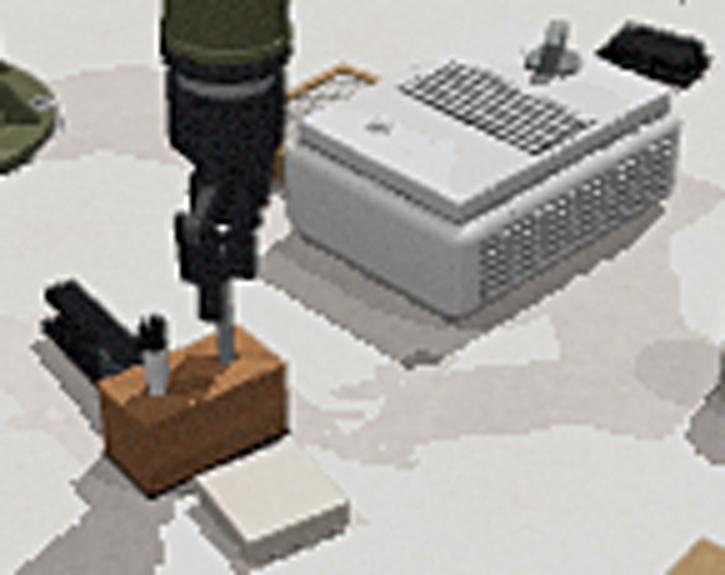

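The stylus sits midway between the pads, and the scene view shows the marker clear of them. I'll lower a little more and grip.

>>> jog_arm(moves=[{"dx":0,"dy":0,"dz":0.5,"yaw":0},{"dx":0,"dy":0,"dz":0.4,"yaw":0},{"dx":0,"dy":0,"dz":0,"yaw":0}])

```text
t: 14.85
tool_pos: [498.8, -178.9, 102.5]
orientation: [0.984, 0.175, -0.016, 0.005]
wrist_force: [-0.6, 0.9, -0.3]
grip_width: 48.5
```

>>> jog_arm(moves=[{"dx":0,"dy":0,"dz":0,"yaw":0},{"dx":0,"dy":0,"dz":0,"yaw":0},{"dx":0,"dy":0,"dz":0,"yaw":0},{"dx":0,"dy":0,"dz":0,"yaw":0},{"dx":0,"dy":0,"dz":0,"yaw":0}], claw=255)

```text
t: 15.48
tool_pos: [498.6, -177.9, 102.8]
orientation: [0.984, 0.176, -0.016, 0.005]
wrist_force: [0.0, 0.7, 0.1]
grip_width: 10.3
```

Run:
```python
from h import *
s=st()
```

```text
t 15.47 [ 498.6 -177.9  102.8] a 20.22 tilt [-0.0304 -0.0153] jawtilt 0.0039 F [0.  0.7 0.1] w 10.3
```

Run:
```python
from h import *
s=st();m=heading(s)[1];print(m.T@np.array([0,0,10.]))
```

```text
t 15.47 [ 498.6 -177.9  102.8] a 20.22 tilt [-0.0304 -0.0153] jawtilt 0.0039 F [0.  0.7 0.1] w 10.3
[-0.338572    0.03856654 -9.99419239]
```

>>> jog_arm(moves=[{"dx":-0.03,"dy":0,"dz":-1,"yaw":0},{"dx":-0.05,"dy":0,"dz":-1.5,"yaw":0},{"dx":-0.05,"dy":0,"dz":-1.5,"yaw":0}])

```text
t: 15.85
tool_pos: [498.5, -178.3, 144.8]
orientation: [0.984, 0.175, -0.017, 0.005]
wrist_force: [0.4, -0.4, -0.5]
grip_width: 10.4
```

Run:
```python
from h import *
s=st();m=heading(s)[1];print(m.T@np.array([0,0,10.]))
```

```text
t 15.85 [ 498.5 -178.3  144.8] a 20.19 tilt [-0.0311 -0.0157] jawtilt 0.004 F [ 0.4 -0.4 -0.5] w 10.4
[-0.34588698  0.04003405 -9.99393614]
```

>>> jog_arm(moves=[{"dx":-0.05,"dy":0,"dz":-1.5,"yaw":0},{"dx":-0.1,"dy":0,"dz":-2.5,"yaw":0},{"dx":-0.1,"dy":0,"dz":-2.5,"yaw":0},{"dx":-0.1,"dy":0,"dz":-2.5,"yaw":0},{"dx":0,"dy":0,"dz":0,"yaw":0}])

```text
t: 16.48
tool_pos: [499.3, -180.4, 244.9]
orientation: [0.985, 0.174, -0.013, 0.008]
wrist_force: [0.5, -0.5, -0.8]
grip_width: 10.6
```

Run:
```python
from h import *
snap('scene','s9');d=load('s9');c=d['img'][100:260,150:330,::-1]
cv2.imwrite('pics/s9z.png',cv2.resize(c,None,fx=3.7,fy=3.7,interpolation=cv2.INTER_CUBIC))
# keep yaw for the moment; target above hole
plan([446,79,255],70,8,True)
```

```text
t 16.525 pos [ 498.7 -180.2  243.7] a 20.07 tilt [-0.0242 -0.0199] F [-0.93  0.23 -0.95] w 10.6 da 49.9
{"dx":1.35,"dy":-3.29,"dz":-0.14,"yaw":-0.109},
{"dx":1.46,"dy":-3.18,"dz":-0.14,"yaw":-0.109},
{"dx":1.55,"dy":-3.07,"dz":-0.14,"yaw":-0.109},
{"dx":1.64,"dy":-2.96,"dz":-0.14,"yaw":-0.109},
{"dx":1.72,"dy":-2.84,"dz":-0.14,"yaw":-0.109},
{"dx":1.79,"dy":-2.72,"dz":-0.14,"yaw":-0.109},
{"dx":1.86,"dy":-2.60,"dz":-0.14,"yaw":-0.109},
{"dx":1.92,"dy":-2.49,"dz":-0.14,"yaw":-0.109}
```

View pics/s9z.png

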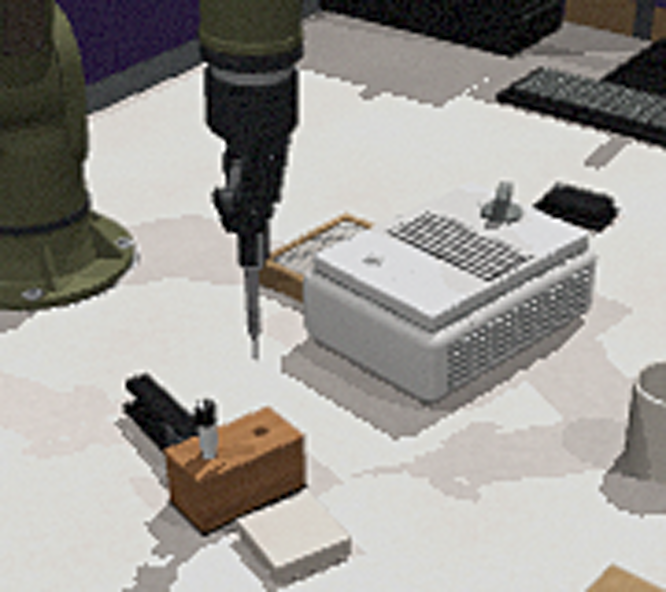

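The stylus is out of its socket and held straight, and the marker is undisturbed. I'll travel to the hole at constant yaw so that the stylus stays upright.

```bash
cat >> h.py <<'E'
from scipy.spatial.transform import Rotation as R
MG=R.from_quat([0.984,0.176,-0.016,0.005]).as_matrix()
TIP=MG.T@(np.array([498.,-178.6,4])-np.array([498.6,-177.9,102.8]))
UP=MG.T@np.array([0,0,1.])
def tip():
    s=st();m=heading(s)[1];t=s['tool_pos']+m@TIP
    print('tip',t.round(1),'stylus tilt',(m@UP)[:2].round(4));return s,m,t
E
python3 - <<'E'
from h import *
s,m,t=tip();print(TIP)
print('off tool cm',m.T@(np.array([444.3,80.8,135])-t)/10)
E
```

```text
t 16.52 [ 498.7 -180.2  243.7] a 20.07 tilt [-0.0242 -0.0199] jawtilt 0.0104 F [-0.9  0.2 -1. ] w 10.6
tip [ 498.6 -181.4  144.9] stylus tilt [-0.0056  0.0045]
[2.48153591e+00 3.26063793e-02 9.87731285e+01]
off tool cm [  3.92647633 -26.49801109   0.59924398]
```

>>> jog_arm(moves=[{"dx":0.5,"dy":-3.3,"dz":0,"yaw":0},{"dx":0.5,"dy":-3.3,"dz":0,"yaw":0},{"dx":0.5,"dy":-3.3,"dz":0,"yaw":0},{"dx":0.5,"dy":-3.3,"dz":0,"yaw":0},{"dx":0.5,"dy":-3.3,"dz":0,"yaw":0},{"dx":0.5,"dy":-3.3,"dz":0,"yaw":0},{"dx":0.5,"dy":-3.3,"dz":0,"yaw":0},{"dx":0,"dy":0,"dz":0,"yaw":0}])

```text
t: 17.52
tool_pos: [447.0, 53.6, 234.3]
orientation: [0.985, 0.173, -0.018, 0.007]
wrist_force: [-0.5, -1.1, -0.5]
grip_width: 10.3
```

Run:
```python
from h import *
s,m,t=tip()
print('off tool cm',m.T@(np.array([444.3,80.8,130])-t)/10)
snap('wrist','w10')
```

```text
t 17.52 [447.   53.6 234.3] a 19.93 tilt [-0.0338 -0.0209] jawtilt 0.0081 F [-0.5 -1.1 -0.5] w 10.3
tip [446.   52.4 135.5] stylus tilt [0.004  0.0056]
off tool cm [ 0.82621095 -2.73356794  0.49713011]
```

View pics/w10.png

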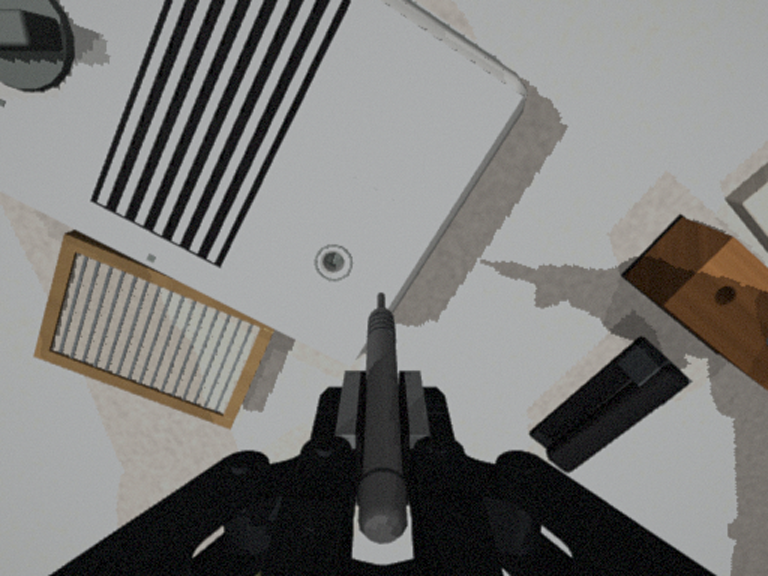

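The needle tip is at (380,294) and the hole ring at (333,262). I'll check the tip model and then move over.

Run:
```python
from h import *
s,m,t=tip();d=load('w10');print('proj tip',np.array(proj(d,t))*1.5,'tip by ray',onz(d,380/1.5,294/1.5,t[2]),'top',np.array(proj(d,t+m@UP*150))*1.5)
print('hole',onz(d,333/1.5,262/1.5,110))
```

```text
t 17.57 [447.3  52.  234.2] a 19.81 tilt [-0.034  -0.0218] jawtilt 0.009 F [-0.  -0.7 -0.6] w 10.4
tip [446.3  50.6 135.4] stylus tilt [0.0041 0.0065]
proj tip [384.50651075 292.91119414] tip by ray [444.92860664  52.59375856 135.44590006] top [389.17671506 525.16668945]
hole [444.61975144  80.0830683  110.        ]
```

>>> jog_arm(moves=[{"dx":0.2,"dy":-0.7,"dz":0,"yaw":0},{"dx":0.2,"dy":-0.7,"dz":0,"yaw":0},{"dx":0.2,"dy":-0.7,"dz":0,"yaw":0},{"dx":0.1,"dy":-0.6,"dz":0,"yaw":0},{"dx":0,"dy":0,"dz":0,"yaw":0}])

```text
t: 18.2
tool_pos: [444.9, 78.9, 232.9]
orientation: [0.985, 0.17, -0.019, 0.008]
wrist_force: [0.8, -0.3, -0.3]
grip_width: 10.4
```

Run:
```python
from h import *
s,m,t=tip()
print('off tool cm',m.T@(np.array([444.3,80.8,120])-t)/10)
snap('wrist','w11')
d=load('w11');c=d['img'][150:250,200:310,::-1]
cv2.imwrite('pics/w11z.png',cv2.resize(c,None,fx=6,fy=6,interpolation=cv2.INTER_CUBIC))
print('proj tip',proj(d,t))
```

```text
t 18.2 [444.9  78.9 232.9] a 19.57 tilt [-0.0353 -0.0226] jawtilt 0.0095 F [ 0.8 -0.3 -0.3] w 10.4
tip [443.8  77.5 134.1] stylus tilt [0.0053 0.0075]
off tool cm [ 0.21971933 -0.30661844  1.39866886]
proj tip (np.float64(254.07467910478454), np.float64(194.8578389167853))
```

View pics/w11z.png

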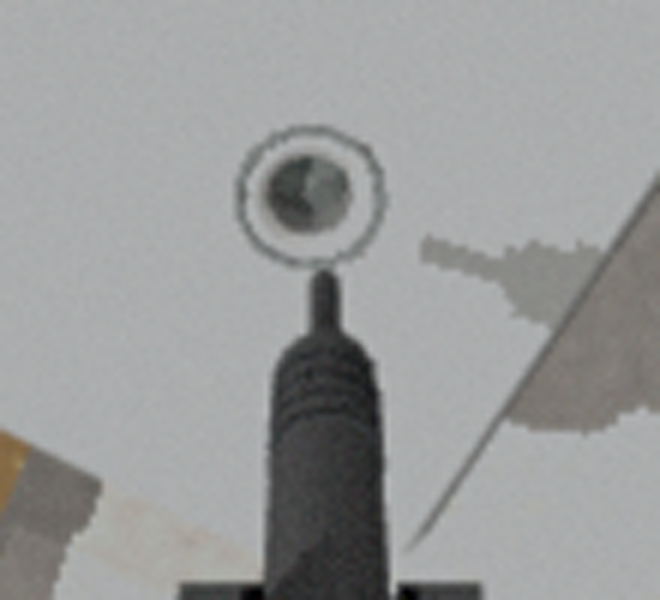

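Run:
```python
from h import *
s,m,t=tip();d=load('w11')
h=onz(d,200+311/6-.4,150+197/6-.4,110);tr=onz(d,200+324/6-.4,150+273/6-.4,t[2]);print('hole',h,'tipray',tr)
for q in (t,tr): print('off tool mm',m.T@(np.array([h[0],h[1],118])-q))
```

```text
t 18.25 [444.9  78.6 232.9] a 19.54 tilt [-0.0353 -0.0228] jawtilt 0.0097 F [-0.4 -0.2 -0.6] w 10.3
tip [443.8  77.1 134.1] stylus tilt [0.0054 0.0077]
hole [444.66514907  79.97846987 110.        ] tipray [443.43553987  77.76724082 134.07399232]
off tool mm [ 2.42607383 -2.53721493 15.96429815]
off tool mm [ 2.55443584 -1.82726526 15.96592186]
```

>>> jog_arm(moves=[{"dx":0.13,"dy":-0.12,"dz":0.7,"yaw":0},{"dx":0.12,"dy":-0.1,"dz":0.7,"yaw":0},{"dx":0,"dy":0,"dz":0,"yaw":0}])

```text
t: 18.62
tool_pos: [446.1, 80.7, 217.5]
orientation: [0.985, 0.169, -0.02, 0.008]
wrist_force: [-0.7, 0.2, 0.1]
grip_width: 10.7
```

Run:
```python
from h import *
s,m,t=tip()
snap('wrist','w12')
d=load('w12');c=d['img'][150:250,200:310,::-1]
cv2.imwrite('pics/w12z.png',cv2.resize(c,None,fx=6,fy=6,interpolation=cv2.INTER_CUBIC))
print('proj tip',(np.array(proj(d,t))-[200,150])*6, 'hole from fixed',(np.array(proj(d,[444.5,80.3,110]))-[200,150])*6)
print('off',m.T@(np.array([444.5,80.3,110])-t))
```

```text
t 18.62 [446.1  80.7 217.5] a 19.49 tilt [-0.0356 -0.0232] jawtilt 0.0099 F [-0.7  0.2  0.1] w 10.7
tip [444.9  79.2 118.7] stylus tilt [0.0057 0.0081]
proj tip [324.45814137 269.15043894] hole from fixed [315.46424047 245.06651282]
off [ 0.35110336 -1.21126622  8.72434989]
```

View pics/w12z.png

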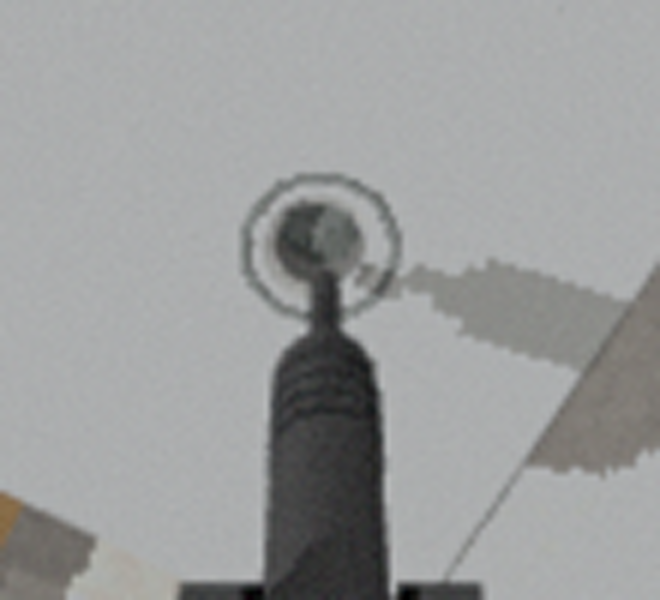

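Run:
```python
from h import *
s,m,t=tip();d=load('w12')
h=onz(d,200+321/6-.4,150+246/6-.4,110);tr=onz(d,200+324/6-.4,150+270/6-.4,t[2]);print('hole',h,'tipray',tr)
for q in (t,tr): print('off tool mm',m.T@(h-q))
print('vertical in tool',m.T@[0,0,-1])
```

```text
t 18.68 [446.2  80.7 217.8] a 19.49 tilt [-0.0352 -0.0231] jawtilt 0.01 F [-0.8 -0.1 -0.2] w 10.5
tip [445.1  79.2 119. ] stylus tilt [0.0053 0.008 ]
hole [444.83295131  79.97778052 110.        ] tipray [445.06758685  79.69852582 119.02257144]
off tool mm [ 0.38678386 -0.85965529  9.00612736]
off tool mm [ 0.24144332 -0.43196944  9.01637066]
vertical in tool [ 0.04093512 -0.01001826  0.99911158]
```

>>> jog_arm(moves=[{"dx":0.04,"dy":-0.08,"dz":0.5,"yaw":0},{"dx":0.02,"dy":0,"dz":0.5,"yaw":0},{"dx":0.02,"dy":0,"dz":0.4,"yaw":0},{"dx":0,"dy":0,"dz":0,"yaw":0}])

```text
t: 19.18
tool_pos: [446.3, 81.3, 202.8]
orientation: [0.985, 0.169, -0.019, 0.008]
wrist_force: [-0.3, -0.4, -0.7]
grip_width: 10.4
```

Run:
```python
from h import *
s,m,t=tip()
snap('wrist','w13')
d=load('w13');c=d['img'][150:250,200:310,::-1]
cv2.imwrite('pics/w13z.png',cv2.resize(c,None,fx=6,fy=6,interpolation=cv2.INTER_CUBIC))
```

```text
t 19.18 [446.3  81.3 202.8] a 19.48 tilt [-0.0352 -0.0231] jawtilt 0.0101 F [-0.3 -0.4 -0.7] w 10.4
tip [445.1  79.8 104. ] stylus tilt [0.0052 0.0081]
```

View pics/w13z.png

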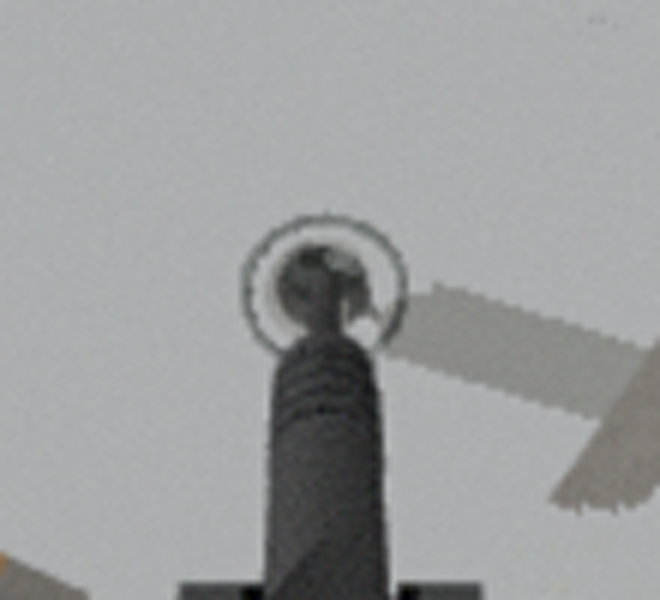

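The needle is inside the hole with no contact yet. Now I'll press while watching the force.

>>> jog_arm(moves=[{"dx":0.01,"dy":0,"dz":0.3,"yaw":0},{"dx":0.01,"dy":0,"dz":0.3,"yaw":0}])

```text
t: 19.48
tool_pos: [446.7, 81.5, 197.2]
orientation: [0.985, 0.169, -0.019, 0.008]
wrist_force: [-0.3, 0.1, 3.9]
grip_width: 10.5
```

Run:
```python
from h import *
tip()
```

```text
t 19.48 [446.7  81.5 197.2] a 19.47 tilt [-0.0337 -0.0228] jawtilt 0.0103 F [-0.3  0.1  3.9] w 10.5
tip [445.7  80.   98.4] stylus tilt [0.0038 0.0078]
```

>>> jog_arm(moves=[{"dx":0.01,"dy":0,"dz":0.2,"yaw":0},{"dx":0,"dy":0,"dz":0.15,"yaw":0}])

```text
t: 19.73
tool_pos: [447.1, 81.6, 194.2]
orientation: [0.985, 0.169, -0.018, 0.008]
wrist_force: [-0.9, -0.4, 12.5]
grip_width: 10.8
```

Run:
```python
from h import *
tip()
```

```text
t 19.73 [447.1  81.6 194.2] a 19.47 tilt [-0.0325 -0.0227] jawtilt 0.0105 F [-0.9 -0.4 12.5] w 10.8
tip [446.2  80.1  95.4] stylus tilt [0.0026 0.0076]
```

>>> jog_arm(moves=[{"dx":0,"dy":0,"dz":0.05,"yaw":0},{"dx":0,"dy":0,"dz":0.05,"yaw":0}])

```text
t: 19.98
tool_pos: [447.2, 81.7, 194.3]
orientation: [0.985, 0.169, -0.017, 0.009]
wrist_force: [-2.1, -0.9, 7.7]
grip_width: 10.4
```

>>> jog_arm(moves=[{"dx":0,"dy":0,"dz":0,"yaw":0},{"dx":0,"dy":0,"dz":0,"yaw":0}])

```text
t: 20.23
tool_pos: [446.9, 81.6, 194.7]
orientation: [0.985, 0.169, -0.018, 0.009]
wrist_force: [-1.9, 0.4, 4.4]
grip_width: 10.5
```

>>> jog_arm(moves=[{"dx":0,"dy":0,"dz":0.15,"yaw":0},{"dx":0,"dy":0,"dz":0.13,"yaw":0},{"dx":0,"dy":0,"dz":0.13,"yaw":0},{"dx":0,"dy":0,"dz":0.13,"yaw":0}])

```text
t: 20.72
tool_pos: [447.9, 82.0, 193.7]
orientation: [0.985, 0.169, -0.015, 0.009]
wrist_force: [-3.9, -0.7, 17.2]
grip_width: 10.6
```

Run:
```python
from h import *
tip()
```

```text
t 20.73 [447.9  82.  193.7] a 19.45 tilt [-0.0265 -0.0232] jawtilt 0.013 F [-3.9 -0.7 17.2] w 10.6
tip [447.6  80.5  94.9] stylus tilt [-0.0035  0.0081]
```

Fully down at 17 N. Camera calls let time pass with the last target held, so I'll hold that way and watch the force and pose.

Run:
```python
from h import *
for i in range(80):
    arm.grab_frame('wrist')
    if i%10==9:
        s=arm.read_state();print(round(s['t'],2),s['tool_pos'].round(1),s['wrist_force'].round(1))
tip();snap('wrist','w14');snap('scene','s14')
d=load('w14');c=d['img'][150:250,200:310,::-1]
e=load('s14')['img'][110:230,210:340,::-1]
cv2.imwrite('pics/f14.png',np.hstack([cv2.resize(c,(396,360),interpolation=cv2.INTER_CUBIC),cv2.resize(e,(390,360),interpolation=cv2.INTER_CUBIC)]))
```

```text
21.23 [447.8  82.  193.7] [-4.6 -1.1 18.1]
21.73 [447.8  82.  193.7] [-4.1 -1.6 18.8]
22.23 [447.8  82.  193.7] [-4.9  0.3 18. ]
22.73 [447.8  82.  193.7] [-4.2 -0.2 17.4]
23.23 [447.8  82.  193.7] [-3.9 -0.6 16.9]
23.73 [447.8  82.  193.7] [-3.5 -0.9 18.4]
24.23 [447.8  82.  193.7] [-4.2 -1.2 18.5]
24.73 [447.8  82.  193.7] [-4.9 -1.6 18. ]
t 24.73 [447.8  82.  193.7] a 19.45 tilt [-0.0266 -0.0232] jawtilt 0.013 F [-4.9 -1.6 18. ] w 10.5
tip [447.5  80.5  94.9] stylus tilt [-0.0034  0.0082]
```

View pics/f14.png

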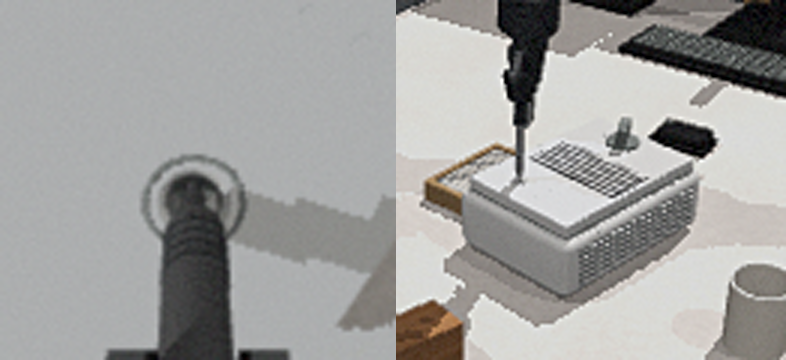

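View pics/w14.png

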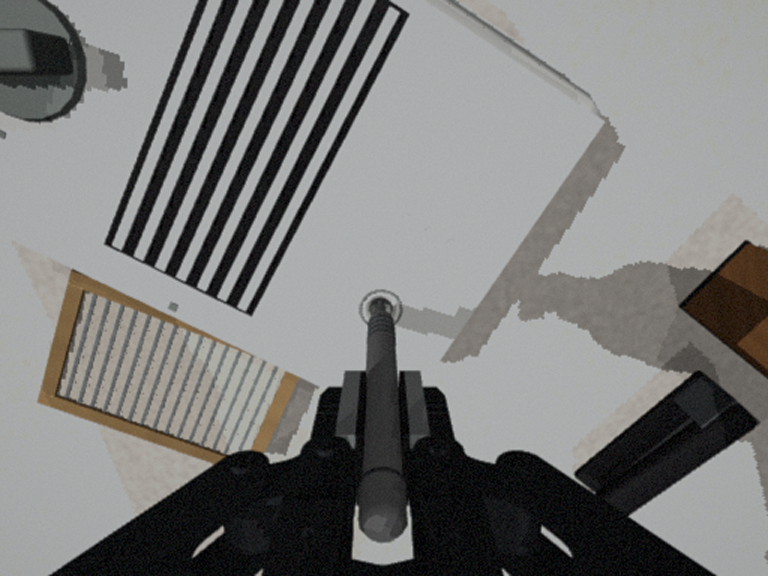

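Force has been steady at about 18 N for 4 s. The pose didn't move, the needle is in the ring, and the knob still points to "on". One last look from the top, then I'll hand in.

Run:
```python
from h import *
snap('top','top14')
a,b=load('top0')['img'],load('top14')['img']
f=lambda i:cv2.resize(i[120:270,120:420,::-1],None,fx=2.6,fy=1.95*1.0,interpolation=cv2.INTER_CUBIC)
cv2.imwrite('pics/cmp.png',np.vstack([f(a),f(b)]))
```

```text
(no output)
```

View pics/cmp.png

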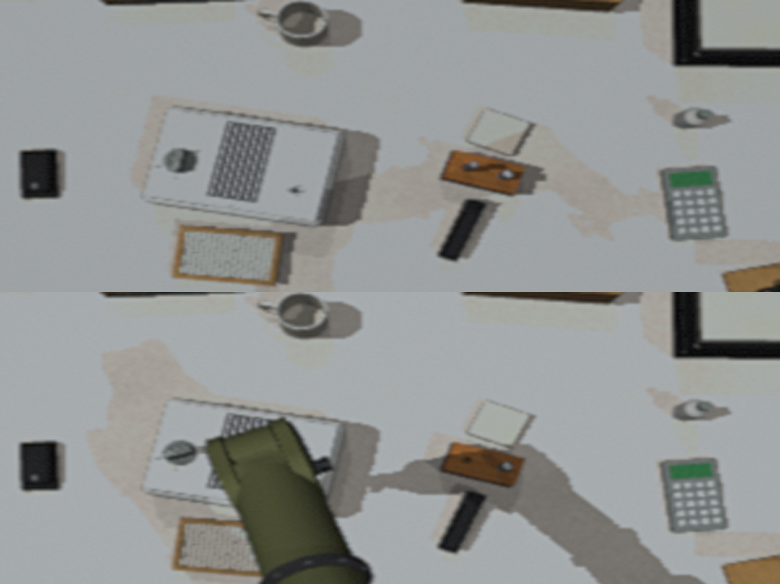

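The before and after top views match for every bystander, and the knob sits turned to "on". Handing in.

Run:
```python
from h import *
tip();print(arm.close_job())
```

```text
t 24.88 [447.8  82.  193.7] a 19.46 tilt [-0.0266 -0.0232] jawtilt 0.013 F [-4.3 -0.3 18.8] w 10.5
tip [447.5  80.5  94.9] stylus tilt [-0.0034  0.0081]
the job is handed in; nothing more can be done
None
```

The job is done and handed in at t ≈ 24.9 s: the knob is on, and the arm still grips the stylus and holds the reset button down. No verdict was reported.

- **Knob:** I turned it 60° clockwise. The wrist image right after release showed its pointer on the "on" mark, and the last top view shows it still there.
- **Stylus and button:** I lifted the stylus out of the stand and put its needle down the hole. First contact read 3.9 N at about 2.6 mm of travel, which fits the button's spring. I then pressed to the bottom and held there, steady at 17–19 N, for about 4 s before handing in.
- **Bystanders:** the top views before and after match for everything in sight. The arm hid part of the old filter.

**Small disagreements:**
- The tool picked up about 2° of tilt while moving. I gripped and carried the stylus so that it stayed upright.
- The computed tip height (94.9 mm) is about 1 mm below the button's full-down position (96 mm). That is probably slip in the grip or calibration error.
- The tip model puts the needle about 3 mm off the hole's centre, and a 4 N sideways force shows at the wrist, so the needle may be touching the hole's wall.

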